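# Stamp the clay lid in its notch

### The job

Turn the clay lid on the stamping stand, by pushing its lugs, until its edge notch faces the stamp die, then press the stamp pedal down to its stop so that the die goes fully into the notch, hold it there for a moment, and let the pedal come all the way up again. The clay chips easily: if the die meets the rim instead of the notch, ease off and correct the lid rather than forcing the pedal. Leave the lid lying flat on the stand with its notch still facing the die, and leave the other pottery standing where it is.

Things in the scene. Friction and masses are not known exactly. Their poses are not given: they have to be found in the camera images.
- stand: Grey cast stamping stand, fixed: base plate 200 x 340 x 12 mm, a spindle and three rests under the lid, two upright cheeks (top 140 mm above the table, 103 to 133 mm from the spindle, 48 mm wide overall) carrying the pedal. Origin: on the table on the spindle axis; z up. Die, cheeks and pedal lie on its -y side, the pedal pointing along -y.
- lid: Loose round clay lid, 180 mm across, 24 mm thick, 0.6 to 0.92 kg, lying on the rests (underside 55, top 79 mm above the table), its centre hole over a spindle that ends 10 mm above it, about 1.5 mm side play. Turns either way without end, drags by friction (a few N at a lug), stays where left. Origin: centre of the underside; z up; its -y axis points at the notch.
- notch (a point): Middle of the mouth of the one notch in the lid's edge: on the rim, 90 mm from the lid's centre, at half its thickness. The notch is 20 mm wide, 16 mm deep and goes through the full thickness.
- mark (a point): The point, fixed to the stand, where the mouth of the notch must come: straight in front of the die, 90 mm from the spindle axis on the stand's -y side, 67 mm above the table.
- pedal (a joint): Angle of the sprung stamp pedal about its level hinge (rad): 0 up, 0.24 down on its stop, 0.07 to 0.1 if the die is stopped by the rim. Hinge 114 mm from the spindle axis, 126.5 mm above the table. About 4 N at the pad centre starts it, about 8 N brings it to the stop; it springs back when released.
- pad (a point): Centre of the top of the pedal's steel pad, 60 x 60 mm, 75 mm outward from the hinge (189 mm from the spindle axis), 134.5 mm above the table when up; it goes down 18 mm to the stop.
- bowl: Bystander: clay bowl, 150 mm across, 60 mm high, upright on the table. Origin: centre of its underside.
- vase: Bystander: clay vase, 100 mm across, 165 mm high, upright on the table. Origin: centre of its underside.
- saggar: Bystander: closed fireclay drum, 148 mm across, 118 mm high, on the table. Origin: centre of its underside.
- lug (a point): Centre of the top of the lug opposite the notch. The lid has three alike clay lugs on its top, 66 mm from the axis, at 60, 180 and 300 degrees from the notch: blocks 24 mm radial x 22 mm tangential x 30 mm high (tops 109 mm above the table).
- die (a point): Middle of the end face of the steel stamp die's nose, low on the pedal's arm: 15 mm wide, 12 mm high, pointing at the spindle. Pedal up, it is 4 mm outside the lid's rim; pedal at its stop, about 10 mm inside the notch. It enters freely if the notch is within about 2.5 mm of straight in front, draws the lid in from up to about 4 mm, else stops on the rim. The clay chips at over 40 N.
There are look-alikes about, which are no part of the job. Leave any turquoise or yellow look-alike of the lid alone.

How it is judged:
By the outcome, as a careful person would: the job done as asked, in the order asked, and still so for the second after the job is handed in, with the robot touching nothing.
It also fails if it takes over 64 s, if anything falls off the work surface, if the arm or the gripper's body presses on something with over 40 N, if the wrist force passes 120 N, or if a joint passes its speed limit or range.

### The arm

A 6-joint arm with a two-finger parallel gripper is mounted at the origin on the work surface. World frame = base frame: x ahead of the robot, y to its left, z up, the work surface at z = 0. Lengths are in mm, angles in rad, forces in N, time in s.
With the tool pointing down it reaches from about 250 to 725 mm from the base axis. Payload 4 kg.
Tool frame: the origin (TCP) lies at the very end of the fingers, on their centre line; the grasp point (between the pads) lies 19 mm behind it; x points along the fingers, y is the direction in which the jaws open and shut, and the axes are right-handed (so a half turn about x gives the same grasp; the last joint's range is limited). The gripper opens to 85 mm and grips with 20 to 120 N. Pads are 22 mm wide; open, the fingers measure 114 mm over their backs; the gripper's body (76 mm by 85 mm) begins 54 mm behind the grasp point. The pads swing forward as they close: fully open they stand 13 mm farther back than shut.
Start: joints at [1.229, 0.241, 0.005, 1.335, 0, 1.571], TCP at [167.59, 471.077, 231.306] pointing down, gripper open.
Joint ranges: [-2.72, 2.72], [-1.05, 1.87], [-1.09, 1.28], [-1.99, 2.15], [-1.42, 1.44], [-3.14, 3.14]. Speed limits (rad/s): [2.79, 2.79, 3.14, 3.14, 3.14, 3.14].

### API

Orientations are given as [roll, pitch, yaw] about the fixed x, y, z axes, in that order (R = Rz(yaw) Ry(pitch) Rx(roll)).
In Python, from plant import ctrl, read_camera, get_calibration, job gives the robot as it stands.
- The arm moves only by the tool arm_command, never from a script. Its argument "deltas" is a list of rows, each an object with "xyz": the shift along the world's x, y, z in units of 50 mm (1.0 is 50 mm), a list of three; "dr": the turn, a rotation vector about the world's x, y, z in units of 6 degrees (1.0 is 6 degrees), a list of three. A call has 1 to 12 rows; each row is the pose to reach, as a shift and turn from the pose commanded when the call began; what a row does not reach only later rows make up. A row lasts 1/8 s, in which the tool goes at most 62.5 mm and 10.7 degrees, less where a joint would pass 70% of its speed; a pose out of reach is approached as far as the arm can. A call with a gripper value outside its range is refused whole. "jaw" is the gripper's target within -1 to 1 (fully open at 1, half-way at 0, shut at -1), set as the call begins (left out, the last holds). The fingers move at their own pace and stop on an object; "squeeze" is the grip in N (left out, the last holds). Time passes only in rows, so rows that repeat a pose let the fingers close. It gives the time, the measured TCP pose, the force and the opening at its end, in the units of the state.
- ctrl.sense(): the state, without advancing time (a new reading comes with each control period).
- read_camera(name): name is "scene" or "side" or "wrist"; returns the picture (384x512x3 uint8, red, green, blue); there is no depth.
- get_calibration(name): a dict with "fx", "fy", "cx", "cy" (pixels), "k1" (the pictures are not rectified: a ray, as slopes to the right and down, at radius r is drawn at 1 + k1 r^2 times it, then the intrinsics apply), "rvec" (rotation vector, rad) and "tvec" (3), from world to camera coordinates, as OpenCV has them; the wrist camera has in their place "tool_from_camera" (4x4, takes a point from camera to tool coordinates, whose origin is the TCP and whose axes are the tool frame's). Camera axes: x right, y down, z forward; pixel columns grow to the right and rows downward; lengths in mm; the calibration is good to about 2 mm. A picture is of the moment at which its call begins: read the wrist's pose just before it. get_calibration takes no time and is no camera call.
- job.hand_in(): hands the job in, once; it reports no verdict.
The state is a dict: "t": time; "joints": joint angles; "qd": joint speeds; "tau": joint torques, N m; "ee_pos": TCP position; "ee_rot": TCP orientation; "force": force on the tool from outside, world axes, zero at the start; "wrist_torque": the same for the moment, N m; "gripper_width": finger opening in mm.
Only numpy, scipy, OpenCV 4.12 (cv2) and the standard library are available. Lean on these libraries where they do the work, as an engineer would, in place of code of your own. Each camera call takes 0.05 s, during which the arm holds its last target.

## Working session

There is one attempt and no reset: what is moved stays moved. The work goes in short steps, Python scripts to look and compute and a tool call to move; the robot and the scene stay as the last step left them, time stands still between calls to the robot, and variables do not carry over. Pictures are saved under pics/ and viewed, and the job is handed in when it is done.

Besides the shell and the picture viewer there is one more tool, called as name(argument=value, ...), one argument or row to a line, values as JSON. arm_command: Moves the arm, as the interface text tells. Its arguments: {"type":"object","properties":{"deltas":{"type":"array"},"jaw":{"type":"number"},"squeeze":{"type":"number"}},"required":["deltas"]}

```bash
mkdir -p pics; ls; python3 - <<'E'
from plant import ctrl, read_camera, get_calibration
import cv2
for n in ["scene","side","wrist"]:
    s=ctrl.sense(); im=read_camera(n); cv2.imwrite(f"pics/{n}0.png",im[:,:,::-1]); c=get_calibration(n); print(n,c)
print(s)
E
```

```text
pics
scene {'fx': 377.4580738660778, 'fy': 377.4580738660778, 'cx': 256.27192219472704, 'cy': 191.92233661265917, 'k1': 0.009988287005552723, 'rvec': array([ 0.91612667,  2.60167811, -0.9084068 ]), 'tvec': array([ 403.56279096, -175.27891928, 1340.59645764])}
side {'fx': 361.6892627377662, 'fy': 361.6892627377662, 'cx': 253.21059143453488, 'cy': 189.49020046179965, 'k1': -0.088991503963252, 'rvec': array([ 2.19875483, -0.87404018,  0.34341618]), 'tvec': array([-368.73441146,  332.83365611,  810.88146465])}
wrist {'fx': 318.8070680008895, 'fy': 318.8070680008895, 'cx': 254.31265959546073, 'cy': 187.0244454047953, 'k1': -0.09058097342011172, 'tool_from_camera': array([[-1.89741106e-04, -2.68379596e-01,  9.63313218e-01,
        -1.42131343e+02],
       [ 9.99999620e-01, -8.70864983e-04, -4.56563425e-05,
        -3.86828868e-01],
       [ 8.51168980e-04,  9.63312843e-01,  2.68379659e-01,
        -6.77878246e+01],
       [ 0.00000000e+00,  0.00000000e+00,  0.00000000e+00,
         1.00000000e+00]])}
{'t': 0.1, 'joints': array([1.22900002e+00, 2.41362520e-01, 3.89196502e-03, 1.33517668e+00,
       2.77084722e-05, 1.57079913e+00]), 'qd': array([-0.00112354, -0.00279555,  0.00326126,  0.00213197, -0.00062753,
        0.00148156]), 'tau': array([-1.67726998e-04, -3.73137689e+01,  2.53009737e+01,  1.08803992e-02,
       -4.53328255e-06, -1.31745691e-05]), 'ee_pos': array([167.40096244, 470.57073206, 230.50213089]), 'ee_rot': array([-1.5857626 ,  1.56894521, -1.92756174]), 'force': array([ 0.38596376, -0.83840014,  0.01571575]), 'wrist_torque': array([ 0.00694893, -0.01617468, -0.0076993 ]), 'gripper_width': 85.50136089742196}
```

View pics/scene0.png

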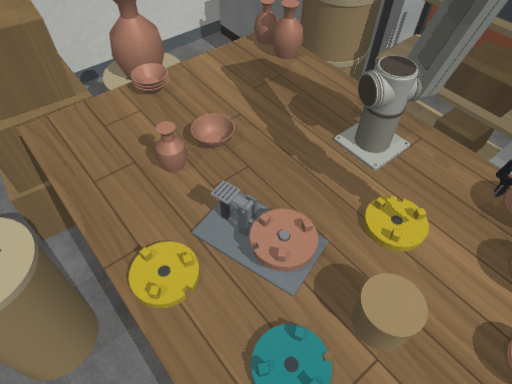

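View pics/side0.png

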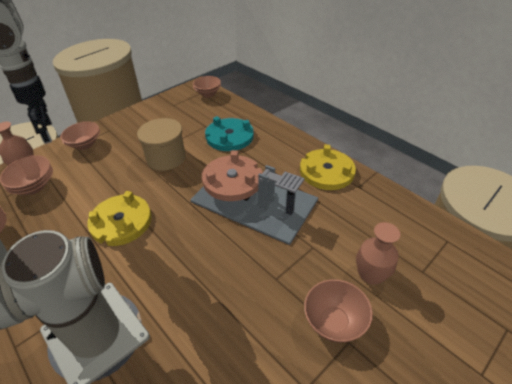

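View pics/wrist0.png

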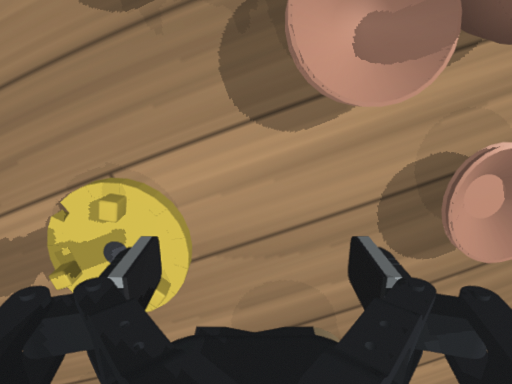

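The lid candidates in the scene view are:
- terracotta lid on the grey stand at (284,238)
- yellow at (165,272)
- yellow at (397,222)
- turquoise at (291,362)

I choose the terracotta one. In the side view it is at (231,177). Next I'll look at a close crop and localise it.

```bash
cat > h.py <<'E'
import numpy as np, cv2
from scipy.spatial.transform import Rotation as R
from plant import ctrl, read_camera, get_calibration
def cam(n, s=None):
    c=get_calibration(n)
    if 'rvec' in c:
        Rm=R.from_rotvec(c['rvec']).as_matrix(); t=np.array(c['tvec']); 
        return c,Rm.T,-Rm.T@t
    T=c['tool_from_camera']; Rt=R.from_euler('xyz',s['ee_rot']).as_matrix()
    return c,Rt@T[:3,:3],Rt@T[:3,3]+s['ee_pos']
def ray(C,uv):
    c,Rw,o=C
    d=np.array([(uv[0]-c['cx'])/c['fx'],(uv[1]-c['cy'])/c['fy']]); p=d.copy()
    for _ in range(20): p=d/(1+c['k1']*(p@p))
    v=Rw@np.array([p[0],p[1],1]); return o,v/np.linalg.norm(v)
def plane(C,uv,z):
    o,v=ray(C,uv); return o+v*(z-o[2])/v[2]
def tri(rays):
    A=np.zeros((3,3));b=np.zeros(3)
    for o,v in rays:
        P=np.eye(3)-np.outer(v,v);A+=P;b+=P@o
    x=np.linalg.solve(A,b); return x,[np.linalg.norm((np.eye(3)-np.outer(v,v))@(x-o)) for o,v in rays]
def proj(C,p):
    c,Rw,o=C; q=Rw.T@(np.array(p)-o); x=q[:2]/q[2]; r=1+c['k1']*(x@x)
    return x*r*[c['fx'],c['fy']]+[c['cx'],c['cy']]
def crop(im,x0,y0,w,h,k,f):
    cv2.imwrite(f,cv2.resize(im[y0:y0+h,x0:x0+w,::-1],None,fx=k,fy=k,interpolation=cv2.INTER_CUBIC))
E
python3 - <<'E'
from h import *
a=cv2.imread("pics/scene0.png")[:,:,::-1];b=cv2.imread("pics/side0.png")[:,:,::-1]
crop(a,185,170,150,125,5,"pics/sc1.png");crop(b,185,130,150,120,5,"pics/si1.png")
C=cam('scene');D=cam('side')
print(C[2],D[2])
print("spindle",tri([ray(C,(284.5,236)),ray(D,(232,173.5))]))
print("lid c plane", plane(C,(284,238),79),plane(D,(231,177),79))
E
```

```text
[941.35902676 493.73748683 927.82054561] [  43.71564833 -519.34394294  795.38850229]
spindle (array([536.70987798, 131.92989629,  76.80300207]), [np.float64(3.017881044877208), np.float64(3.017881044877317)])
lid c plane [540.54268882 138.5332343   79.        ] [525.02048617 117.90597693  79.        ]
```

View pics/sc1.png

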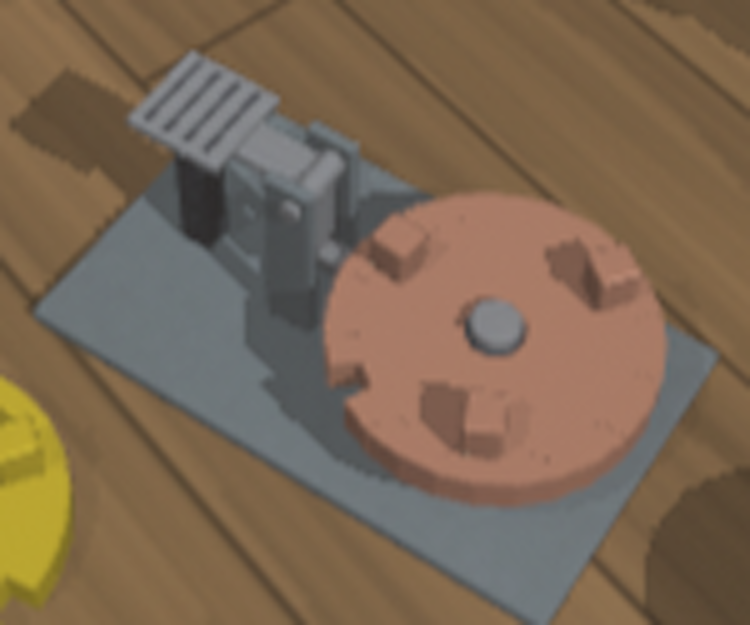

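View pics/si1.png

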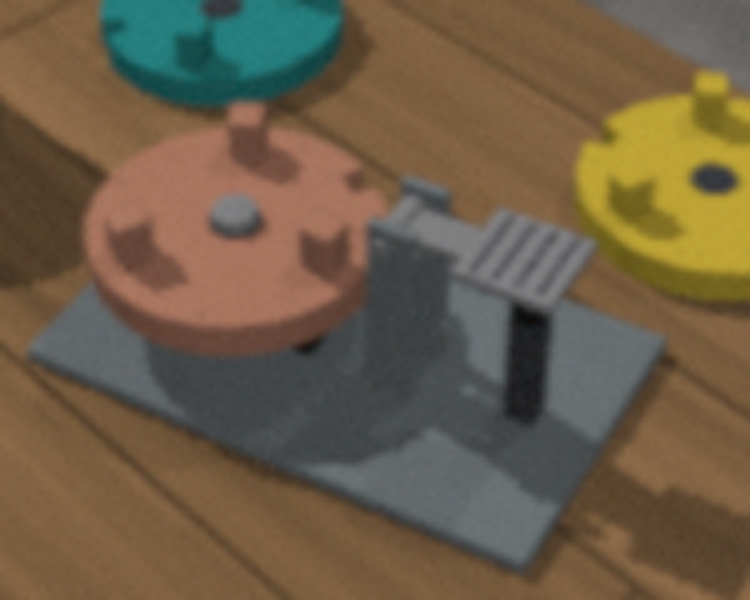

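```bash
python3 - <<'E'
from h import *
C=cam('scene');D=cam('side')
S=lambda u,v:(185+u/5,170+v/5); Q=lambda u,v:(185+u/5,130+v/5)
sp=tri([ray(C,S(497,322)),ray(D,Q(235,211))]);print("spindle",sp, plane(C,S(497,322),89),plane(D,Q(235,211),89))
sc=[(193,52),(278,100),(212,168),(130,118)]; si=[(505,210),(596,243),(550,305),(465,268)]
pc=S(*np.mean(sc,0)); pd=Q(*np.mean(si,0))
pad=tri([ray(C,pc),ray(D,pd)]);print("pad",pad)
for u in sc: print("padc sc",plane(C,S(*u),134.5))
for u in si: print("padc si",plane(D,Q(*u),134.5))
for n,u in dict(W=(37,312),E=(718,355),S=(545,625)).items(): print("base",n,plane(C,S(*u),12))
for n,u in dict(W=(32,350),E=(664,345),S=(525,570)).items(): print("base si",n,plane(D,Q(*u),12))
print("notch sc", plane(C,S(347,372),79),"si",plane(D,Q(375,187),79))
nt=tri([ray(C,S(345,372)),ray(D,Q(375,187))]);print(nt)
for n,u in dict(L1=(403,240),L2=(612,262),L3=(490,405)).items(): print(n,plane(C,S(*u),109))
for n,u in dict(L1=(248,115),L2=(133,228),L3=(325,240)).items(): print("si",n,plane(D,Q(*u),109))
print('vase',plane(C,(172,165),0),plane(D,(377,285),0));print('saggar top',plane(C,(394,303),118),plane(D,(160,132),118));print('bowl',plane(C,(213,128),60),plane(D,(338,305),60))
E
```

```text
spindle (array([536.409363  , 130.75521617,  82.9159028 ]), [np.float64(2.8590294654017945), np.float64(2.85902946540177)]) [537.09258555 135.14186219  89.        ] [534.16768052 123.13305329  89.        ]
pad (array([593.21765292, -50.98648534, 129.35277349]), [np.float64(3.6183268550603986), np.float64(3.6183268550605434)])
padc sc [573.38848547 -81.14156162 134.5       ]
padc sc [557.47596111 -24.97947954 134.5       ]
padc sc [612.7913908  -10.01412334 134.5       ]
padc sc [627.25986274 -64.35718145 134.5       ]
padc si [610.22249171 -21.73191247 134.5       ]
padc si [625.9045664  -74.56582666 134.5       ]
padc si [572.5147548  -89.68209531 134.5       ]
padc si [560.86976306 -39.08473834 134.5       ]
base W [701.42364431 -66.84257052  12.        ]
base E [416.68431688 196.58981899  12.        ]
base S [602.46376869 253.57343463  12.        ]
base si W [415.53897119 182.17359311  12.        ]
base si E [694.46429132 -81.41957688  12.        ]
base si S [ 509.81347561 -138.91676591   12.        ]
notch sc [613.68296703 105.0850507   79.        ] si [616.58617547  89.57063169  79.        ]
(array([616.60222555,  97.99411318,  73.5102156 ]), [np.float64(5.762756294006157), np.float64(5.762756294006253)])
L1 [551.59838191  74.7093255  109.        ]
L2 [474.77364628 153.65981055 109.        ]
L3 [581.74178573 177.63251339 109.        ]
si L1 [583.635209   167.09641364 109.        ]
si L2 [468.89009039 134.53327536 109.        ]
si L3 [540.69589436  50.52775657 109.        ]
vase [ 6.05819717e+02 -3.39532602e+02  1.13686838e-13] [ 5.79397775e+02 -3.72550051e+02 -1.13686838e-13]
saggar top [479.52127557 435.10164232 118.        ] [473.90692624 415.14149268 118.        ]
bowl [ 428.86348418 -347.5421532    60.        ] [ 434.23500547 -351.70175458   60.        ]
```

```bash
python3 - <<'E'
from h import *
s=ctrl.sense(); C=cam('wrist',s); print(R.from_euler('xyz',s['ee_rot']).as_matrix().round(3)); print(C[2],C[1][:,2])
sp=np.array([536,129]);
print(s['t'])
E
```

```text
[[-0.001  0.335  0.942]
 [-0.002  0.942 -0.335]
 [-1.    -0.002 -0.   ]]
[103.51777911 493.19372107 372.75466405] [ 0.25229563 -0.09148605 -0.96331574]
0.15
```

arm_command(
  deltas=[
    {"xyz":[0.4,-0.4,0.4],"dr":[0,0,0]},
    {"xyz":[1.2,-1.2,0.8],"dr":[0,0,0]},
    {"xyz":[2.1,-2.2,1.4],"dr":[0,0,0]},
    {"xyz":[3.0,-3.1,1.4],"dr":[0,0,0]},
    {"xyz":[3.9,-4.0,1.4],"dr":[0,0,0]},
    {"xyz":[4.8,-4.9,1.4],"dr":[0,0,0]},
    {"xyz":[5.7,-5.9,1.4],"dr":[0,0,0]},
    {"xyz":[6.6,-6.8,1.4],"dr":[0,0,0]},
    {"xyz":[7.5,-7.7,1.4],"dr":[0,0,0]},
    {"xyz":[8.2,-8.4,1.4],"dr":[0,0,0]},
    {"xyz":[8.6,-8.9,1.4],"dr":[0,0,0]},
    {"xyz":[8.6,-8.9,1.4],"dr":[0,0,0]},
  ],
)

```text
t: 1.65
ee_pos: [598.7, 23.4, 299.4]
ee_rot: [-2.614, 1.569, -2.96]
force: [-0.2, 1.0, -0.2]
gripper_width: 85.3
```

```bash
python3 - <<'E'
from h import *
import pickle
s=ctrl.sense(); im=read_camera('wrist'); print(s['t'],s['ee_pos'],s['ee_rot'],s['joints'],s['qd'].round(3))
pickle.dump(s,open('w1.pkl','wb')); cv2.imwrite("pics/w1.png",im[:,:,::-1])
cv2.imwrite("pics/w1b.png",cv2.resize(im[:,:,::-1],(800,600),interpolation=cv2.INTER_CUBIC))
E
```

```text
1.65 [598.73416405  23.39241847 299.4362329 ] [-2.61371667  1.56851906 -2.95990622] [ 3.92137127e-02  4.37461585e-01  4.59924608e-01  1.59551355e+00
 -3.23352211e-04  3.85403633e-01] [ 0.051 -0.041 -0.038  0.01   0.022  0.013]
```

View pics/w1b.png

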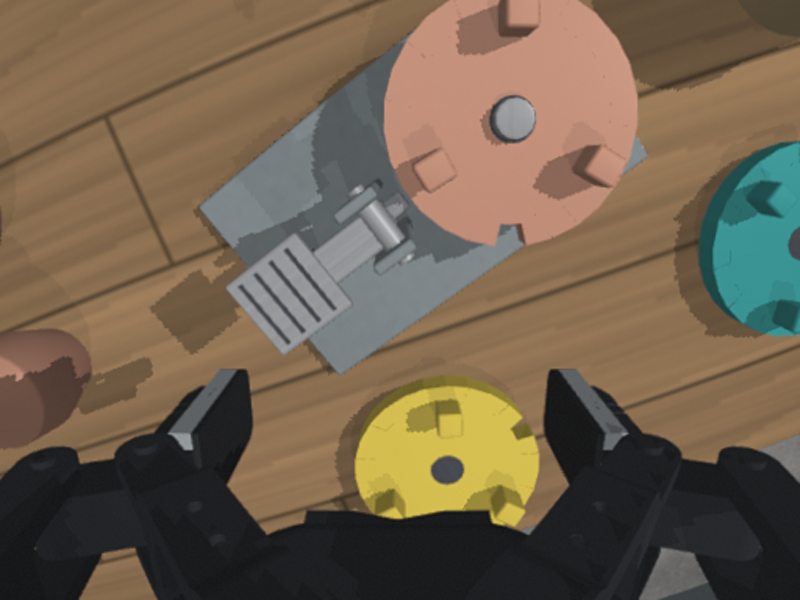

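The wrist view shows the lid at (512,118) with its notch at (512,235), the lugs at (435,170), (600,165) and (521,15), and the pad at (290,292), in pixels of the 800x600 picture.

```bash
python3 - <<'E'
from h import *
import pickle
s=pickle.load(open('w1.pkl','rb'));W=cam('wrist',s);C=cam('scene');D=cam('side')
k=1/1.5625
P=lambda u,v:((u+.5)*k-.5,(v+.5)*k-.5)
im=cv2.imread('pics/w1.png');hsv=cv2.cvtColor(im,cv2.COLOR_BGR2HSV)
sp=plane(W,P(513,117),89);print('spindle',sp)
pad=[(295,233),(352,303),(285,354),(227,287)]
pp=[plane(W,P(*u),134.5) for u in pad];pc=np.mean(pp,0);print('pad',pc,[np.linalg.norm(pp[i]-pp[(i+1)%4]).round(1) for i in range(4)])
d=(pc-sp)[:2];print(np.linalg.norm(d),np.degrees(np.arctan2(d[1],d[0])), [np.degrees(np.arctan2(*(pp[a]-pp[b])[1::-1])) for a,b in((1,0),(2,3),(3,0),(2,1))])
for n,u in dict(n1=(498,226),n2=(523,229),mouth1=(497,245),mouth2=(525,245)).items():
    q=plane(W,P(*u),79);e=(q-sp)[:2];print(n,q,np.linalg.norm(e),np.degrees(np.arctan2(e[1],e[0])))
for n,u in dict(L1=(433,169),L2=(523,13),L3=(607,165)).items():
    q=plane(W,P(*u),109);e=(q-sp)[:2];print(n,q,np.linalg.norm(e),np.degrees(np.arctan2(e[1],e[0])))
# triangulate heights: wrist + scene
S=lambda u,v:(185+u/5,170+v/5); Q=lambda u,v:(185+u/5,130+v/5)
print(tri([ray(W,P(513,117)),ray(C,S(497,322)),ray(D,Q(235,211))]))
print(tri([ray(W,P(*np.mean(pad,0))),ray(C,S(203,110)),ray(D,Q(529,256))]))
for a in [(513,117)]:
  print(tri([ray(W,P(513,117)),ray(C,S(497,322))]),tri([ray(W,P(513,117)),ray(D,Q(235,211))]))
# lid top face contour
m=cv2.inRange(hsv,(3,60,120),(14,160,255)); n,l,st,c=cv2.connectedComponentsWithStats(m); print([(st[i],c[i]) for i in range(1,n) if st[i][4]>300])
E
```

```text
spindle [537.02110618 128.41635651  89.        ]
pad [593.01207161 -49.19054913 134.5       ] [np.float64(57.1), np.float64(57.9), np.float64(58.0), np.float64(57.8)]
186.22352466983273 -72.50242868089511 [np.float64(17.326430898150807), np.float64(17.228925199578867), np.float64(-72.904805407015), np.float64(-72.01685304639136)]
n1 [606.80441533  97.94179469  79.        ] 76.1472859311537 -23.59102523029507
n2 [615.11916076 114.73945084  79.        ] 79.28659330152405 -9.93318302451644
mouth1 [620.04125808  93.10738313  79.        ] 90.21679013817517 -23.040343288371943
mouth2 [627.06958716 112.79942546  79.        ] 91.39265540286708 -9.838831581433812
L1 [550.79996181  64.61132567 109.        ] 65.27586707580022 -77.81396730547536
L2 [478.98962732 148.6526971  109.        ] 61.4586203778709 160.77566411458199
L3 [586.34797868 174.40953265 109.        ] 67.44266158513042 42.996970058132426
(array([536.60426531, 130.44771762,  82.80948854]), [np.float64(0.7271495870154052), np.float64(3.216106485902264), np.float64(2.5054392529979745)])
(array([593.50669697, -50.60932344, 129.29889928]), [np.float64(0.254091293548197), np.float64(3.475317072039995), np.float64(3.6990840301043275)])
(array([535.50337443, 131.20658925,  82.21674564]), [np.float64(1.9491483460590908), np.float64(1.9491483460592183)]) (array([537.65546584, 129.11032317,  83.24633794]), [np.float64(0.8747578090366354), np.float64(0.874757809036645)])
[(array([  246,     0,   163,   158, 19629], dtype=int32), array([326.01034184,  74.38213867])), (array([  0, 218,  48,  26, 766], dtype=int32), array([ 17.99608355, 228.31723238]))]
```

arm_command(
  deltas=[
    {"xyz":[-0.3,0.3,-0.1],"dr":[0,0,0]},
    {"xyz":[-0.9,0.9,-0.5],"dr":[0,0,0.1]},
    {"xyz":[-1.6,1.6,-1.2],"dr":[0,0,0.3]},
    {"xyz":[-2.2,2.2,-2.0],"dr":[0,0,0.43]},
    {"xyz":[-2.5,2.5,-2.6],"dr":[0,0,0.43]},
    {"xyz":[-2.5,2.5,-2.8],"dr":[0,0,0.43]},
    {"xyz":[-2.5,2.5,-2.8],"dr":[0,0,0.43]},
  ],
  jaw=-0.2,
)

```text
t: 2.58
ee_pos: [472.4, 151.4, 161.5]
ee_rot: [-0.885, 1.571, -1.18]
force: [0.3, 0.2, -0.3]
gripper_width: 33.9
```

```bash
cat > look.py <<'E'
from h import *
import pickle,sys
n=sys.argv[1]
s=ctrl.sense(); im=read_camera('wrist'); print(s['t'],s['ee_pos'].round(1),s['joints'].round(2),'y ang',np.degrees(np.arctan2(*R.from_euler('xyz',s['ee_rot']).as_matrix()[1::-1,1])),s['gripper_width'],s['force'].round(1))
pickle.dump(s,open(n+'.pkl','wb')); cv2.imwrite(f"pics/{n}.png",im[:,:,::-1])
cv2.imwrite(f"pics/{n}b.png",cv2.resize(im[:,:,::-1],(800,600),interpolation=cv2.INTER_CUBIC))
E
python3 look.py w2
```

```text
2.575 [472.4 151.4 161.5] [ 0.31  0.28 -0.14  1.16 -0.    0.61] y ang 73.06320776382192 33.897892801660184 [ 0.3  0.2 -0.3]
```

View pics/w2b.png

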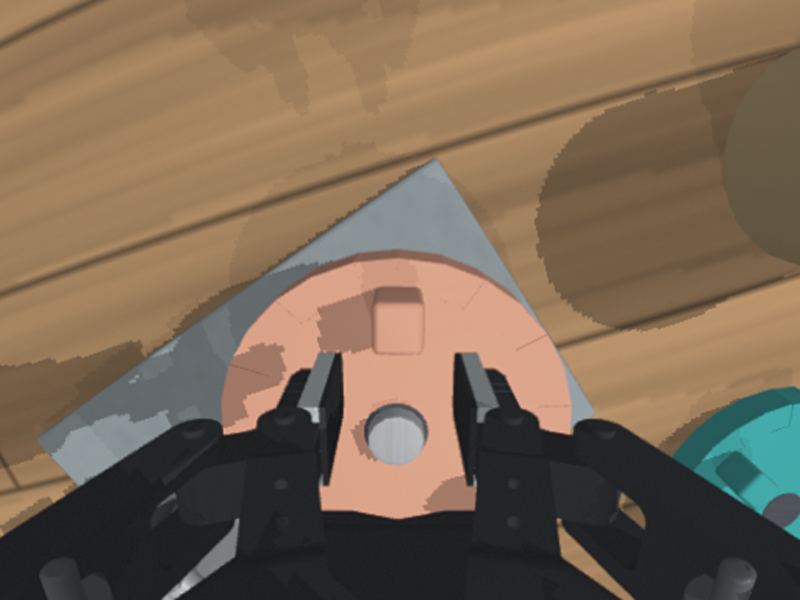

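Lug L2 is at (398,325) and the spindle at (396,435). The fingers are centred on column 398, so they line up tangentially. I'll compute the positions.

```bash
python3 - <<'E'
from h import *
import pickle
k=1/1.5625
P=lambda u,v:((u+.5)*k-.5,(v+.5)*k-.5)
s=pickle.load(open('w2.pkl','rb'));W=cam('wrist',s)
s1=pickle.load(open('w1.pkl','rb'));W1=cam('wrist',s1)
sp=plane(W,P(395.5,435),89);print(sp, tri([ray(W,P(395.5,435)),ray(W1,P(513,117))]))
# lug top face: rows 303..353, cols 374..424
q=plane(W,P(399,329),109);print(q,q-sp,np.linalg.norm((q-sp)[:2]),np.degrees(np.arctan2((q-sp)[1],(q-sp)[0])))
for u in [(374,304),(423,304),(424,353),(375,354)]: print(plane(W,P(*u),109))
E
```

```text
[533.66497041 131.14048656  89.        ] (array([537.10963681, 129.92523155,  82.98582751]), [np.float64(0.1357852491674596), np.float64(0.13578524916742962)])
[474.48113679 150.90554757 109.        ] [-59.18383363  19.76506101  20.        ] 62.39698549783599 161.5327181088509
[461.14564665 144.29581856 109.        ]
[466.99095447 163.4329957  109.        ]
[487.80162082 157.83857102 109.        ]
[482.21265955 137.99394825 109.        ]
```

arm_command(
  deltas=[
    {"xyz":[0.02,-0.02,-0.3],"dr":[0,0,0]},
    {"xyz":[0.04,-0.02,-0.7],"dr":[0,0,0]},
    {"xyz":[0.04,-0.02,-1.0],"dr":[0,0,0]},
    {"xyz":[0.04,-0.02,-1.25],"dr":[0,0,0]},
    {"xyz":[0.04,-0.02,-1.4],"dr":[0,0,0]},
    {"xyz":[0.04,-0.02,-1.4],"dr":[0,0,0]},
  ],
)

```text
t: 3.38
ee_pos: [474.3, 149.9, 90.8]
ee_rot: [-2.538, 1.57, -2.835]
force: [0.7, -0.5, 0.4]
gripper_width: 34.2
```

```bash
python3 look.py w3
```

```text
3.375 [474.3 149.9  90.8] [ 0.31  0.35 -0.24  0.99 -0.    0.6 ] y ang 72.99262088067027 34.16823407016506 [ 0.7 -0.5  0.4]
```

View pics/w3b.png

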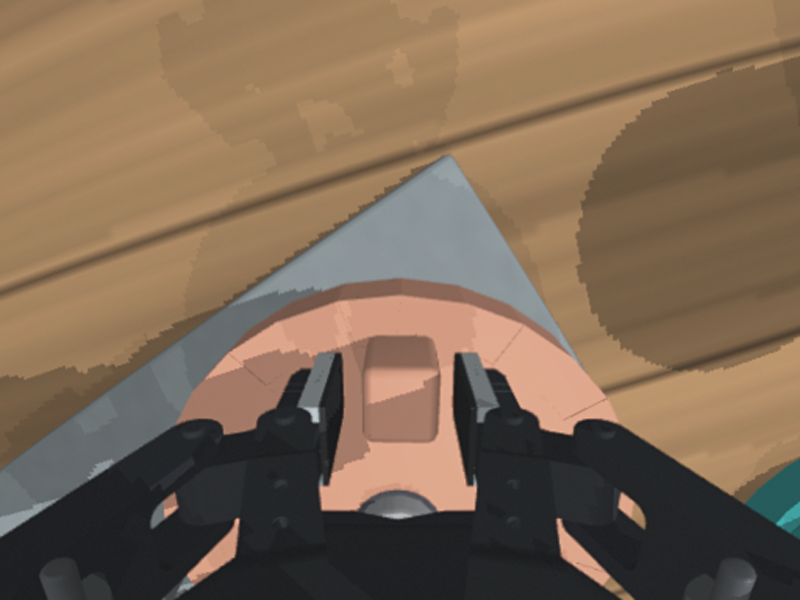

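```bash
python3 - <<'E'
import numpy as np
r=np.array([-62.7,19.9])
for i in range(1,17):
    t=-np.radians(4.5*i); c,s=np.cos(t),np.sin(t)
    d=np.array([[c,-s],[s,c]])@r-r
    print(i,4.5*i,(d/50).round(2), -4.5*i/6)
E
```

```text
1 4.5 [0.04 0.1 ] -0.75
2 9.0 [0.08 0.19] -1.5
3 13.5 [0.13 0.28] -2.25
4 18.0 [0.18 0.37] -3.0
5 22.5 [0.25 0.45] -3.75
6 27.0 [0.32 0.53] -4.5
7 31.5 [0.39 0.6 ] -5.25
8 36.0 [0.47 0.66] -6.0
9 40.5 [0.56 0.72] -6.75
10 45.0 [0.65 0.77] -7.5
11 49.5 [0.74 0.81] -8.25
12 54.0 [0.84 0.85] -9.0
13 58.5 [0.94 0.88] -9.75
14 63.0 [1.04 0.9 ] -10.5
15 67.5 [1.14 0.91] -11.25
16 72.0 [1.25 0.92] -12.0
```

arm_command(
  deltas=[
    {"xyz":[0.04,0.1,-0.02],"dr":[0,0,-0.75]},
    {"xyz":[0.08,0.19,-0.04],"dr":[0,0,-1.5]},
    {"xyz":[0.13,0.28,-0.04],"dr":[0,0,-2.25]},
    {"xyz":[0.18,0.37,-0.04],"dr":[0,0,-3.0]},
    {"xyz":[0.25,0.45,-0.04],"dr":[0,0,-3.75]},
    {"xyz":[0.32,0.53,-0.04],"dr":[0,0,-4.5]},
    {"xyz":[0.39,0.6,-0.04],"dr":[0,0,-5.25]},
    {"xyz":[0.47,0.66,-0.04],"dr":[0,0,-6.0]},
  ],
)

```text
t: 4.42
ee_pos: [498.3, 182.5, 90.0]
ee_rot: [-0.199, 1.569, -1.127]
force: [-0.7, -3.0, 1.1]
gripper_width: 34.4
```

```bash
python3 look.py w4; python3 -c "
from h import *
a=read_camera('scene');cv2.imwrite('pics/sc4f.png',a[:,:,::-1]);crop(a,185,170,150,125,5,'pics/sc4.png')"
```

```text
4.425 [498.3 182.5  90. ] [ 0.35  0.4  -0.15  1.02 -0.    1.28] y ang 36.837179872765724 34.38796838026753 [-0.7 -3.   1.1]
```

View pics/sc4.png

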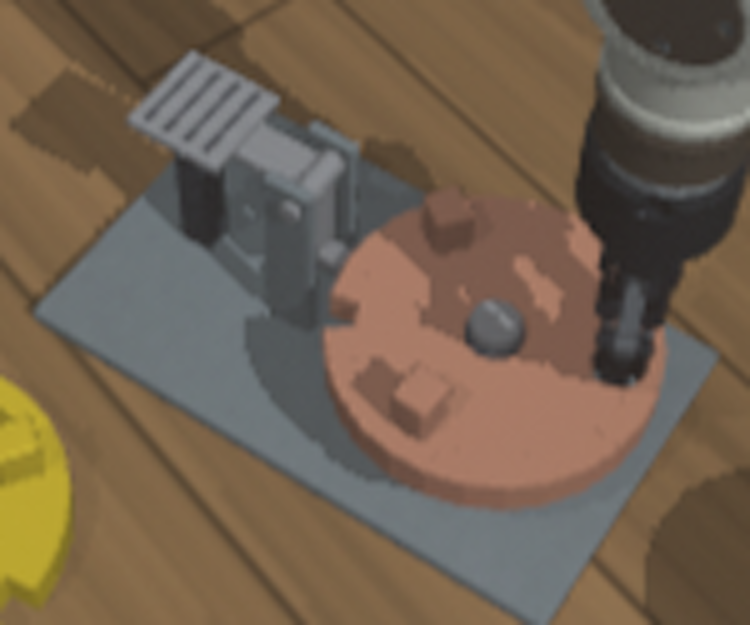

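arm_command(
  deltas=[
    {"xyz":[0.09,0.06,0],"dr":[0,0,-0.75]},
    {"xyz":[0.18,0.11,0],"dr":[0,0,-1.5]},
    {"xyz":[0.27,0.15,0],"dr":[0,0,-2.25]},
    {"xyz":[0.37,0.19,0],"dr":[0,0,-3.0]},
    {"xyz":[0.43,0.21,0],"dr":[0,0,-3.5]},
    {"xyz":[0.43,0.21,0],"dr":[0,0,-3.5]},
  ],
)

```text
t: 5.28
ee_pos: [519.5, 193.5, 89.6]
ee_rot: [3.115, 1.571, 1.826]
force: [-1.1, -1.7, 0.5]
gripper_width: 34.2
```

```bash
python3 look.py w5; python3 -c "
from h import *
a=read_camera('scene');cv2.imwrite('pics/sc5f.png',a[:,:,::-1]);crop(a,235,200,85,70,9,'pics/sc5.png')
a=read_camera('side');crop(a,195,130,90,75,8,'pics/si5.png')"
```

```text
5.275 [519.5 193.5  89.6] [ 0.36  0.45 -0.08  1.04  0.    1.65] y ang 16.09257163238004 34.206424915708695 [-1.1 -1.7  0.5]
```

View pics/sc5.png

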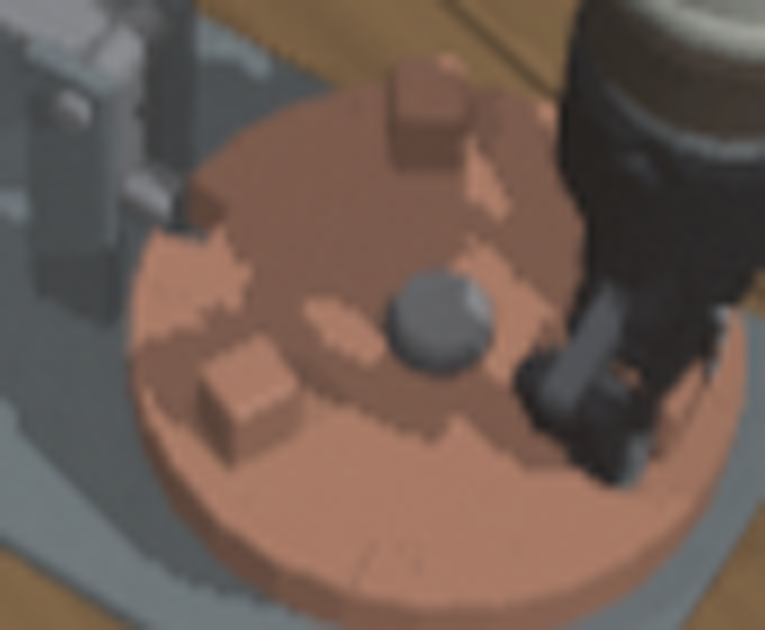

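View pics/w5b.png

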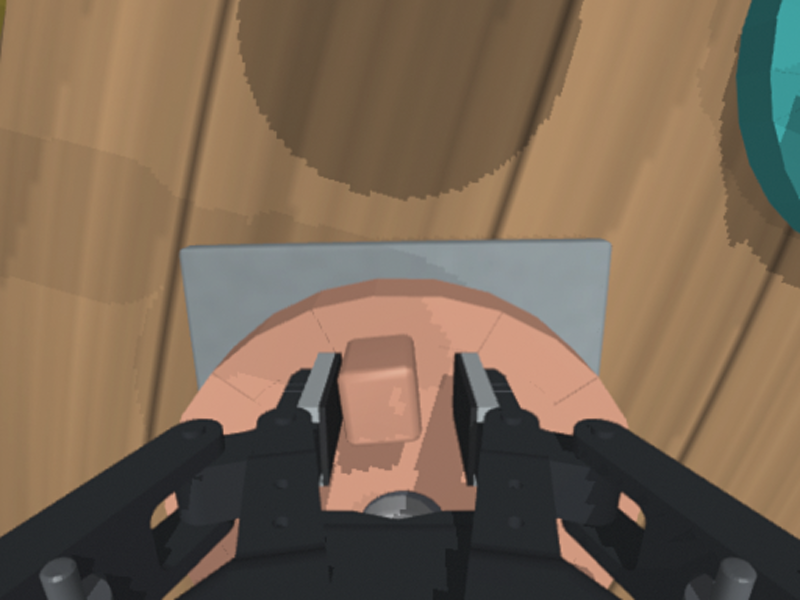

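View pics/si5.png

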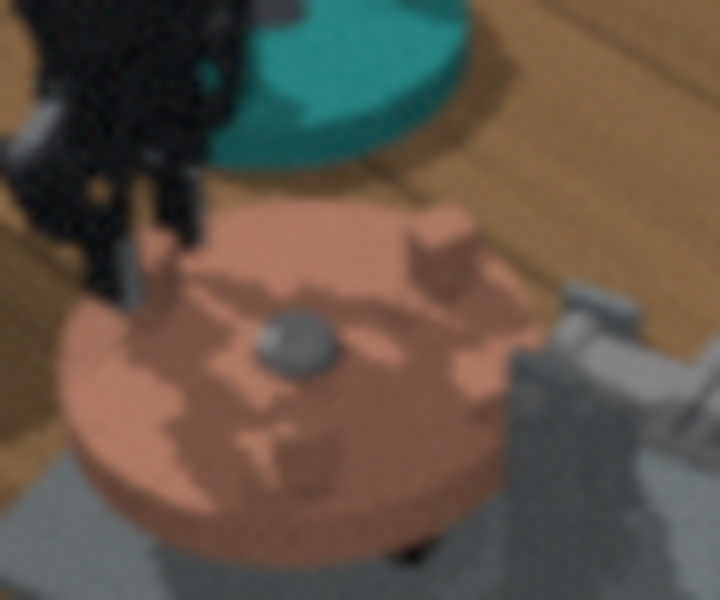

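arm_command(
  deltas=[
    {"xyz":[-0.05,-0.01,0],"dr":[0,0,0]},
    {"xyz":[-0.05,-0.01,0.4],"dr":[0,0,0]},
    {"xyz":[-0.05,-0.01,1.1],"dr":[0,0,0]},
    {"xyz":[0.05,-0.3,1.8],"dr":[0,0,0.1]},
    {"xyz":[0.3,-1.1,2.0],"dr":[0,0,0.2]},
    {"xyz":[0.6,-2.0,2.0],"dr":[0,0,0.2]},
    {"xyz":[0.85,-2.9,2.0],"dr":[0,0,0.2]},
    {"xyz":[1.03,-3.45,2.0],"dr":[0,0,0.2]},
    {"xyz":[1.05,-3.53,2.0],"dr":[0,0,0.2]},
    {"xyz":[1.05,-3.53,2.0],"dr":[0,0,0.2]},
  ],
)

```text
t: 6.68
ee_pos: [572.0, 17.4, 189.3]
ee_rot: [2.848, 1.57, 1.578]
force: [0.6, 0.6, 0.9]
gripper_width: 34.2
```

```bash
python3 look.py w6
```

```text
6.675 [572.   17.4 189.3] [0.03 0.4  0.12 1.29 0.   1.3 ] y ang 17.196209942416065 34.210473589419415 [0.6 0.6 0.9]
```

View pics/w6b.png

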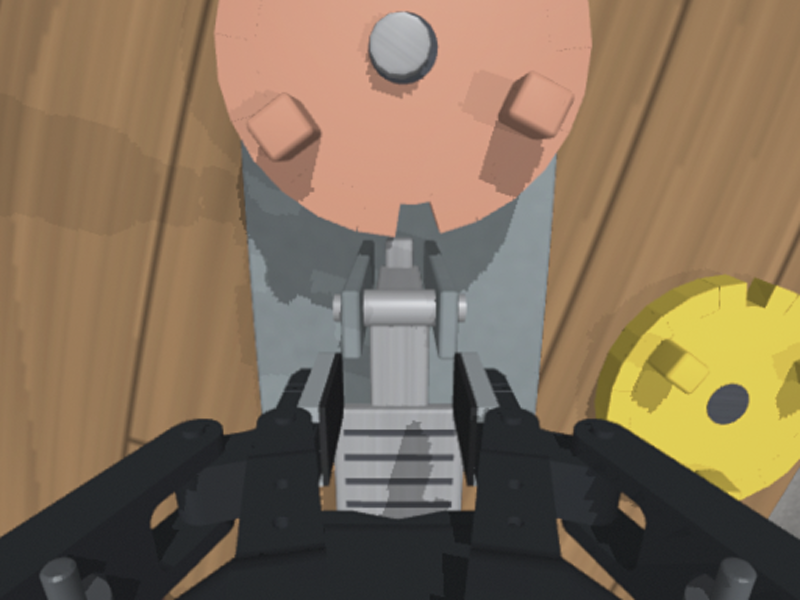

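The notch mouth is at (398–438, 235), centre 418, the die is at column 400 and the spindle at (403,46). The notch still has about 5° to turn clockwise.

```bash
cat > m.py <<'E'
from h import *
import pickle
k=1/1.5625
P=lambda u,v:((u+.5)*k-.5,(v+.5)*k-.5)
def ang(n,sp,na,nb,die,pads=None):
    s=pickle.load(open(n+'.pkl','rb'));W=cam('wrist',s)
    S=plane(W,P(*sp),84)
    def a(u,z):
        q=plane(W,P(*u),z);e=(q-S)[:2];return np.round([*q[:2],np.linalg.norm(e),np.degrees(np.arctan2(e[1],e[0]))],2)
    print('sp',S.round(1));A,B=a(na,75),a(nb,75);print('notch',A,B,(A+B)[3]/2,'width',np.linalg.norm((A-B)[:2]));print('die',a(die,70))
    return W,S,a
E
python3 - <<'E'
from m import *
W,S,a=ang('w6',(403,47),(397.5,237),(439,234),(400,242))
print(a((400,307),127),a((400,405),131))
for u in [(283,122),(541,103)]: print('lug',a(u,105))
E
```

```text
sp [539.8 129.6  84. ]
notch [564.1   42.28  90.59 -74.46] [584.19  50.14  90.97 -60.82] -67.64 width 21.572846358327435
die [566.4   39.35  94.04 -73.59]
[571.54  21.63 112.48 -73.63] [584.75 -21.07 157.18 -73.39]
lug [ 499.8    80.83   63.06 -129.4 ]
lug [604.9  121.88  65.51  -6.73]
```

arm_command(
  deltas=[
    {"xyz":[-0.1,0.4,0],"dr":[0,0,0]},
    {"xyz":[-0.4,1.3,0],"dr":[0,0,-0.1]},
    {"xyz":[-0.7,2.2,0],"dr":[0,0,-0.18]},
    {"xyz":[-1.0,3.1,0],"dr":[0,0,-0.18]},
    {"xyz":[-1.1,3.5,-0.1],"dr":[0,0,-0.18]},
    {"xyz":[-1.1,3.51,-0.7],"dr":[0,0,-0.18]},
    {"xyz":[-1.1,3.51,-1.4],"dr":[0,0,-0.18]},
    {"xyz":[-1.1,3.51,-1.9],"dr":[0,0,-0.18]},
    {"xyz":[-1.1,3.51,-1.98],"dr":[0,0,-0.18]},
    {"xyz":[-1.1,3.51,-1.98],"dr":[0,0,-0.18]},
  ],
)

```text
t: 7.98
ee_pos: [517.2, 193.0, 90.7]
ee_rot: [1.59, 1.57, 0.301]
force: [-0.1, 1.0, 0.4]
gripper_width: 34.1
```

arm_command(
  deltas=[
    {"xyz":[0.05,0.01,0],"dr":[0,0,0]},
    {"xyz":[0.09,0.02,0],"dr":[0,0,-0.3]},
    {"xyz":[0.13,0.03,0],"dr":[0,0,-0.6]},
    {"xyz":[0.16,0.04,0],"dr":[0,0,-0.8]},
    {"xyz":[0.18,0.04,0],"dr":[0,0,-0.93]},
    {"xyz":[0.18,0.04,0],"dr":[0,0,-0.93]},
  ],
)

```text
t: 8.72
ee_pos: [526.2, 194.7, 90.3]
ee_rot: [2.447, 1.571, 1.06]
force: [-2.4, -1.0, 1.6]
gripper_width: 34.3
```

```bash
python3 look.py w7
```

```text
8.725 [526.2 194.7  90.3] [ 0.35  0.46 -0.06  1.05  0.    1.74] y ang 10.525490090574737 34.3284376118342 [-2.4 -1.   1.6]
```

View pics/w7b.png

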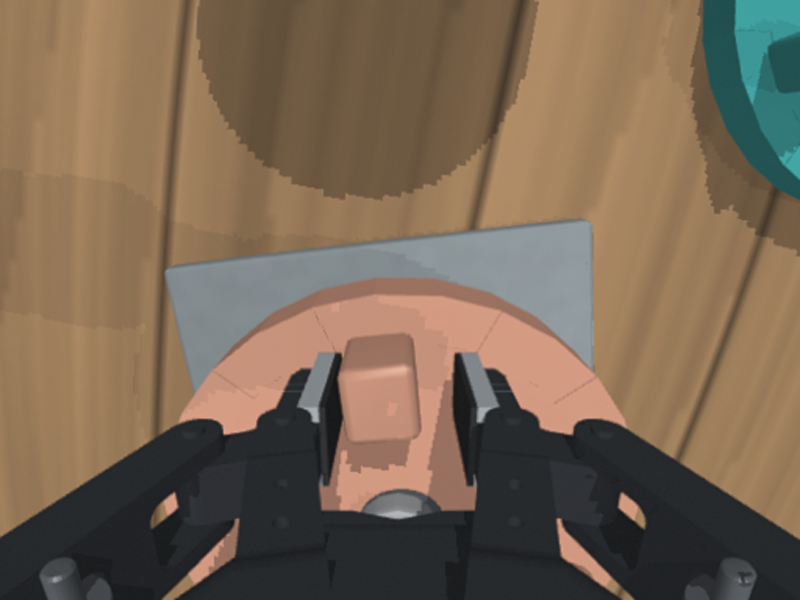

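The lug at (378,388) sits against the left finger as it did before, so the lid followed. I'll back off, lift and look again from the same viewpoint.

arm_command(
  deltas=[
    {"xyz":[-0.05,-0.01,0],"dr":[0,0,0]},
    {"xyz":[-0.05,-0.01,0.4],"dr":[0,0,0]},
    {"xyz":[-0.05,-0.01,1.1],"dr":[0,0,0.2]},
    {"xyz":[0.05,-0.3,1.8],"dr":[0,0,0.6]},
    {"xyz":[0.3,-1.1,2.0],"dr":[0,0,1.0]},
    {"xyz":[0.55,-2.0,2.0],"dr":[0,0,1.1]},
    {"xyz":[0.75,-2.9,2.0],"dr":[0,0,1.1]},
    {"xyz":[0.9,-3.45,2.0],"dr":[0,0,1.1]},
    {"xyz":[0.92,-3.55,2.0],"dr":[0,0,1.1]},
    {"xyz":[0.92,-3.55,2.0],"dr":[0,0,1.1]},
  ],
)

```text
t: 10.02
ee_pos: [572.2, 17.1, 190.2]
ee_rot: [2.051, 1.57, 0.779]
force: [-0.2, 0.7, 0.7]
gripper_width: 33.9
```

```bash
python3 look.py w8
```

```text
10.025 [572.2  17.1 190.2] [0.03 0.4  0.13 1.29 0.   1.3 ] y ang 17.108368379365984 33.94359301200817 [-0.2  0.7  0.7]
```

View pics/w8b.png

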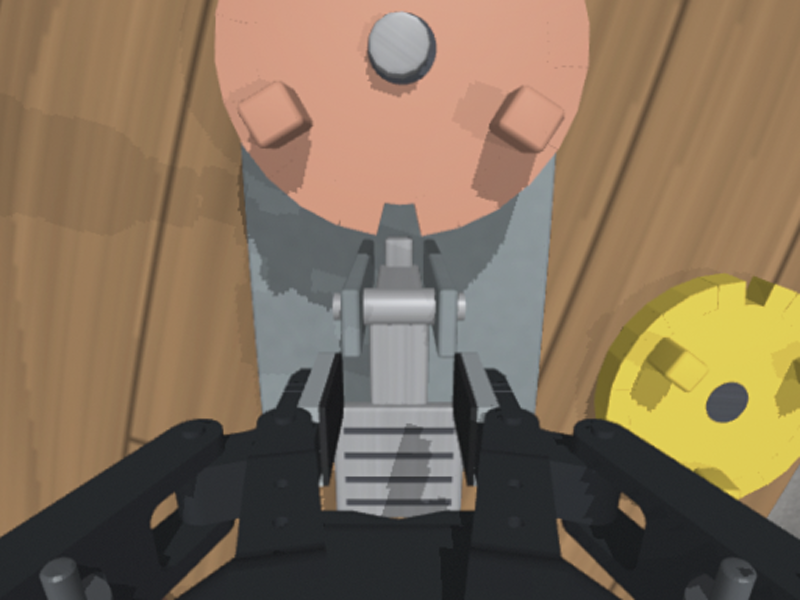

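The notch mouth spans 377–420, centre 398.5. Its root is centred on 399 and the die on 399.5, so they are aligned to well under 1 mm. Next I'll shut the jaws and approach the pad.

arm_command(
  deltas=[
    {"xyz":[0.1,-0.3,0],"dr":[0,0,0]},
    {"xyz":[0.25,-0.8,0],"dr":[0,0,0]},
    {"xyz":[0.4,-1.25,-0.1],"dr":[0,0,0]},
    {"xyz":[0.43,-1.36,-0.4],"dr":[0,0,0]},
    {"xyz":[0.43,-1.36,-0.7],"dr":[0,0,0]},
    {"xyz":[0.43,-1.36,-0.8],"dr":[0,0,0]},
    {"xyz":[0.43,-1.36,-0.8],"dr":[0,0,0]},
    {"xyz":[0.43,-1.36,-0.8],"dr":[0,0,0]},
  ],
  jaw=-1,
)

```text
t: 11.08
ee_pos: [593.9, -50.5, 150.8]
ee_rot: [1.227, 1.57, -0.044]
force: [1.0, 0.7, 0.5]
gripper_width: 0.0
```

```bash
python3 look.py w9; python3 -c "
from h import *
a=read_camera('side');crop(a,195,110,150,120,5,'pics/si9.png')"
```

```text
11.075 [593.9 -50.5 150.8] [-0.08  0.47  0.13  1.23  0.    1.19] y ang 17.18166816819912 0.03881693995335775 [1.  0.7 0.5]
```

View pics/si9.png

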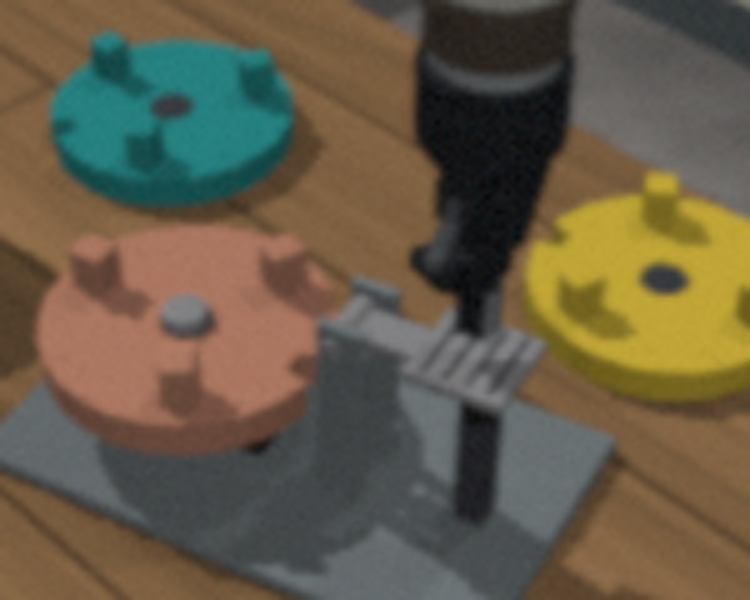

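View pics/w9b.png

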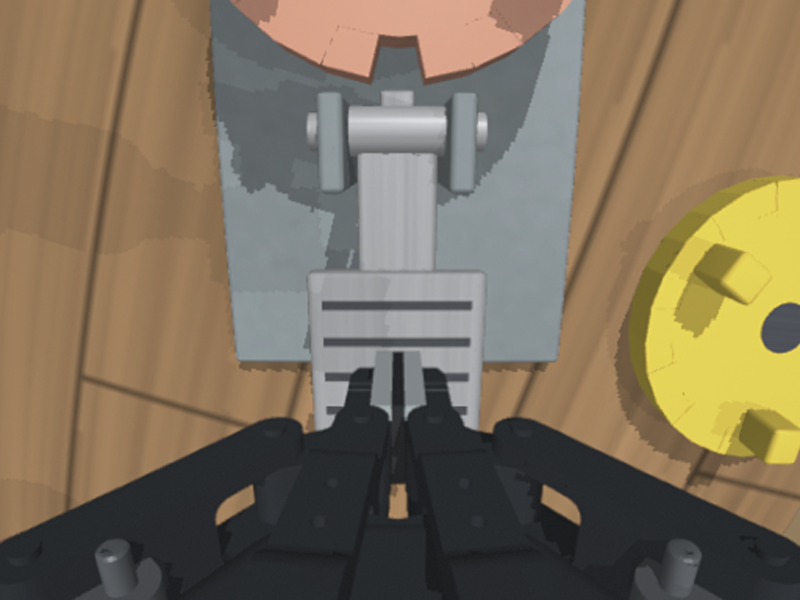

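The fingertips at (398,360–440) are centred across the pad and over its middle. I'll press in stages and watch the force.

arm_command(
  deltas=[
    {"xyz":[0,0,-0.15],"dr":[0,0,0]},
    {"xyz":[0,0,-0.3],"dr":[0,0,0]},
    {"xyz":[0,0,-0.4],"dr":[0,0,0]},
    {"xyz":[0,0,-0.46],"dr":[0,0,0]},
    {"xyz":[0,0,-0.5],"dr":[0,0,0]},
    {"xyz":[0,0,-0.5],"dr":[0,0,0]},
  ],
)

```text
t: 11.92
ee_pos: [593.7, -51.2, 125.7]
ee_rot: [0.496, 1.57, -0.776]
force: [-1.2, -1.4, 4.7]
gripper_width: -0.0
```

arm_command(
  deltas=[
    {"xyz":[0,0,-0.05],"dr":[0,0,0]},
    {"xyz":[0,0,-0.09],"dr":[0,0,0]},
    {"xyz":[0,0,-0.13],"dr":[0,0,0]},
    {"xyz":[0,0,-0.14],"dr":[0,0,0]},
  ],
)

```text
t: 12.42
ee_pos: [593.7, -51.0, 119.0]
ee_rot: [1.32, 1.57, 0.048]
force: [-2.1, -0.6, 7.1]
gripper_width: 0.2
```

arm_command(
  deltas=[
    {"xyz":[0,0,-0.02],"dr":[0,0,0]},
    {"xyz":[0,0,-0.04],"dr":[0,0,0]},
    {"xyz":[0,0,-0.06],"dr":[0,0,0]},
    {"xyz":[0,0,-0.06],"dr":[0,0,0]},
  ],
)

```text
t: 12.92
ee_pos: [593.7, -50.8, 117.7]
ee_rot: [1.355, 1.569, 0.083]
force: [-5.1, -0.4, 14.2]
gripper_width: 0.1
```

The force jumped from 7 to 14 N and the finger stopped following the command, so this is the stop. I'll press slightly more, hold, and look.

arm_command(
  deltas=[
    {"xyz":[0,0,-0.02],"dr":[0,0,0]},
    {"xyz":[0,0,-0.03],"dr":[0,0,0]},
    {"xyz":[0,0,-0.03],"dr":[0,0,0]},
    {"xyz":[0,0,-0.03],"dr":[0,0,0]},
    {"xyz":[0,0,-0.03],"dr":[0,0,0]},
    {"xyz":[0,0,-0.03],"dr":[0,0,0]},
    {"xyz":[0,0,-0.03],"dr":[0,0,0]},
    {"xyz":[0,0,-0.03],"dr":[0,0,0]},
  ],
)

```text
t: 13.92
ee_pos: [593.8, -50.8, 117.5]
ee_rot: [1.321, 1.568, 0.049]
force: [-6.1, -0.8, 20.6]
gripper_width: 0.1
```

```bash
python3 look.py w10
```

```text
13.925 [593.8 -50.8 117.5] [-0.09  0.49  0.07  1.15  0.    1.19] y ang 17.141690293953566 0.1148532935819165 [-6.1 -0.8 20.6]
```

View pics/w10b.png

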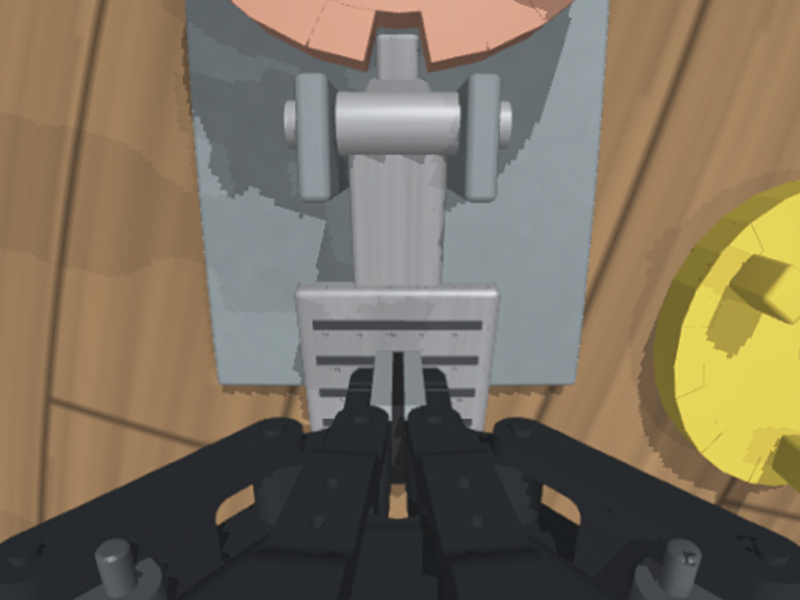

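The die nose at (398,50) is centred in the notch (375–425) and about 10 mm deep, with the pedal on its stop. I held it for over 1 s and will now let it up slowly.

arm_command(
  deltas=[
    {"xyz":[0,0,0.05],"dr":[0,0,0]},
    {"xyz":[0,0,0.12],"dr":[0,0,0]},
    {"xyz":[0,0,0.2],"dr":[0,0,0]},
    {"xyz":[0,0,0.28],"dr":[0,0,0]},
    {"xyz":[0,0,0.36],"dr":[0,0,0]},
    {"xyz":[0,0,0.44],"dr":[0,0,0]},
    {"xyz":[0,0,0.6],"dr":[0,0,0]},
    {"xyz":[0,0,0.9],"dr":[0,0,0]},
    {"xyz":[-0.1,0.5,1.4],"dr":[0,0,0]},
    {"xyz":[-0.3,1.2,1.5],"dr":[0,0,0]},
    {"xyz":[-0.43,1.36,1.5],"dr":[0,0,0]},
    {"xyz":[-0.43,1.36,1.5],"dr":[0,0,0]},
  ],
)

```text
t: 15.48
ee_pos: [571.7, 17.4, 189.0]
ee_rot: [-0.76, 1.57, -2.03]
force: [0.5, -0.8, 0.6]
gripper_width: -0.2
```

```bash
python3 look.py w11;python3 -c "
from h import *
a=read_camera('scene');cv2.imwrite('pics/sc11.png',a[:,:,::-1])
a=read_camera('side');cv2.imwrite('pics/si11.png',a[:,:,::-1])"
```

```text
15.475 [571.7  17.4 189. ] [ 0.03  0.4   0.12  1.29 -0.    1.3 ] y ang 17.2049568636617 -0.17813433323883032 [ 0.5 -0.8  0.6]
```

View pics/w11b.png

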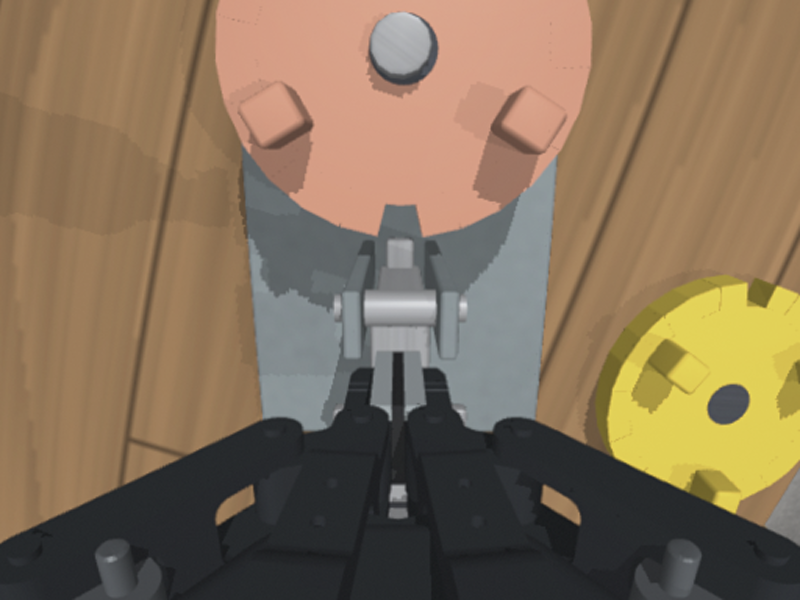

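View pics/si11.png

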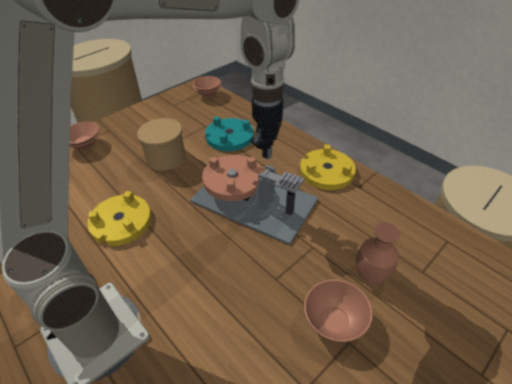

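View pics/sc11.png

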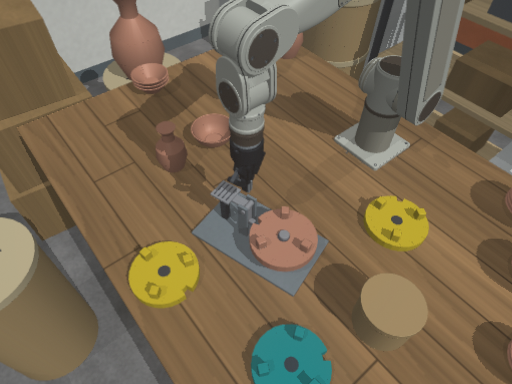

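The notch (379–421, centre 400) still faces the die at column 400. The die is back at its starting spot (400,242), which means the pedal is up. The bystanders have not moved, and the arm is clear of everything.

```bash
python3 -c "
from plant import job
print(job.hand_in())"
```

```text
the job is handed in; nothing more can be done
None
```

The lid's notch faces the die, the stamp was pressed fully home once, and the job is handed in at about 15.6 s on the robot's clock (limit 64 s).

- **Turning the lid:** I straddled one lug with the part-open jaws and pushed the lid clockwise about 56° in all. A wrist-camera look from above showed it about 5° short, so I gave it a second push. The notch centre was then within about 1 px (under 1 mm) of the die.
- **Pressing the pedal:** I pressed the pad with the jaws shut. It was about 5 N at half travel, 7 N near the end, then a firm stop about 17–18 mm down, which I held for about 1 s at up to 21 N. The wrist picture showed the die centred and well inside the notch, and the force never rose early as it would on the rim.
- **Final checks after release:**
  - The die is back at its starting pixel, which I take to mean the pedal is fully up.
  - The notch is still centred on the die and the lid looks flat.
  - The bowl, vase, saggar and look-alike lids have not moved in the pictures.
  - The arm is clear, with about 1 N on the force reading.
- **Disagreement:** the camera heights came out about 5 mm lower than the text (spindle top about 83 against 89 mm, pad about 129 against 134.5 mm). The two fixed cameras also differed by about 10 mm along y. I relied on the wrist camera and the force readings instead.

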